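# Clip the food box shut

## Robot

A 6-joint arm with a two-finger parallel gripper is mounted at the origin on a cart in front of the work surface, level with it; the furniture and walls round the work are solid. World frame = base frame: x ahead of the robot, y to its left, z up, the work surface at z = 0. Lengths are in m, angles in rad, forces in N, time in s.
With the tool pointing down it reaches from about 0.35 to 0.85 m from the base axis. Payload 8.1 kg.
Tool frame: the origin (TCP) lies between the finger pads; the fingertips stand 17 mm ahead of it and the grasp point (between the pads) lies 2 mm behind it; z points along the fingers, y is the line along which they close (so a half turn about z gives the same grasp; the last joint's range is limited). The gripper opens to 85 mm and grips with 20 to 120 N. Pads are 22 mm wide; open, the fingers measure 114 mm over their backs; the gripper's body (76 mm by 85 mm) begins 54 mm behind the grasp point. The pads swing forward as they close: fully open they stand 13 mm farther back than shut.
Start: joints at [-1.435, 0.13, 1.488, -0, 1.523, -0.085], TCP at [0.131, -0.585, 0.248] pointing down, gripper open.
Joint ranges: [-2.96, 2.96], [-0.89, 2.26], [0.02, 2.5], [-1.34, 4.48], [0, 2.73], [-2.66, 2.66]. Speed limits (rad/s): [2.39, 2.39, 2.79, 3.14, 3.14, 3.14].

## Interface

Orientations are given as a rotation vector (axis times angle).
In Python, from station import robot gives the robot as it stands.
- The arm moves only by the tool carry_out, never from a script. Its argument "rows" is a list of rows, each a list of 3 entries, a list of its own where there are three numbers: the opening, from -1 (shut) to 1 (fully open), so that 0 is half open, then the shift along the tool's x, y, z in mm, then the turn, a rotation vector about the tool's x, y, z in degrees. A call has 1 to 12 rows; each row is the pose to reach, as a shift and turn from the pose commanded when the call began, along the tool's axes at that moment; what a row does not reach only later rows make up. A row lasts 1/12 s, in which the tool goes at most 41.7 mm and 7.16 degrees, less where a joint would pass 70% of its speed; a pose out of reach is approached as far as the arm can. A call with a gripper value outside its range is refused whole. The fingers move at their own pace and stop on an object; the grip force is fixed at half the most. Time passes only in rows, so rows that repeat a pose let the fingers close. It gives the time, the measured TCP pose, the force, the opening and the grip force at its end, in the units of the state.
- robot.get_state(): the state, without advancing time (a new reading comes with each control period).
- robot.get_image(name): name is "scene" or "top" or "wrist"; returns the picture (480x640x3 uint8, red, green, blue); there is no depth.
- robot.camera_model(name): a dict with "mtx" (3x3 intrinsics, pixels), "dist_coeffs" ([k1, k2, p1, p2, k3] as OpenCV has them; the pictures are not rectified), "extrinsics" (4x4, takes a point from world to camera coordinates). Camera axes: x right, y down, z forward; pixel columns grow to the right and rows downward; lengths in m; the calibration is good to about 2 mm. A picture is of the moment at which its call begins: read the wrist's pose just before it. camera_model takes no time and is no camera call; for the wrist camera it gives the pose at the moment of the call.
- robot.hand_in(): hands the job in; it is judged then, once.
Trained networks look in the newest picture that a camera, given by its name, has taken for a name from the list of things; names that differ only in an ending like _2 or _b are one class to them, and where a whole thing is asked for, a point or a joint stands for the part that bears it (a point fixed in the world has none). Each returns a list of dicts, best first, with "confidence" (0 to 1); they miss things now and then, are a little off and sometimes report something else, mostly with a low value. They report only what shows in the picture. A call takes as long as a camera call. They do not tell look-alikes from the thing itself.
- robot.cut_out(query, camera): "pixels" (480x640 bool, what is visible of it) and "rect" ([left, top, right, bottom] in pixels, round what is visible of it).
The state is a dict: "time_s": time; "joints": joint angles; "joint_velocities": joint speeds; "joint_torque": joint torques, N m; "ee_pos": TCP position; "orientation": TCP orientation; "ft_force": force on the tool from outside, world axes, zero at the start; "wrist_torque": the same for the moment, N m; "opening": finger opening in m; "finger_force": force on a finger pad.
Only numpy, scipy, OpenCV 4.12 (cv2) and the standard library are available. Lean on these libraries where they do the work, as an engineer would, in place of code of your own. Each camera call takes 0.05 s, during which the arm holds its last target. There are 200 camera calls.

## Task

The packed steel food box has its lid on, but the clips at its two ends still stand open. Fold each clip down and push it in until it snaps over its catch and lies flat against the end of the box, at both ends. Ease off as soon as it snaps: do not shove the box along the worktop or lean hard on it, and leave the tomato, lemon, fork and mug where they are.

Things in the scene. Friction and masses are not known exactly. Their poses are not given: they have to be found in the camera images.
- food_box: Filled food box on rubber feet, 2.2 kg, loose on the worktop: steel body 128 x 180 mm with rounded corners, flat dark grey plastic lid 136 x 190 mm on it, 83 mm high in all. Origin at the centre of its underside; z up, y along its length (clip_left at the +y end, clip_right at the -y end). It slides if pushed sideways with more than about 10 N.
- clip_left (a joint): Angle (rad) of the left clip, a stiff dark grey plastic wing 90 mm wide (along the box's x), 4 mm thick, 52 mm long from hinge to free edge, hinged to the lid's +y end. 0 = shut, hanging flat against the end of the box; 1.57 = standing straight out, level. It starts between 0.9 and 1.6 and stays where it is left.
- clip_right (a joint): The same for the right clip, hinged to the lid's -y end.
- clip_left_pad (a point): Where to push the left clip: mid-width on its outer face (the one that looks up when it stands out), 38 mm from the hinge. Shut, it lies at y = +106, z = 38 mm in the box's frame. The clip folds freely to about 0.28 rad, where its hook meets a springy rib; pushed on inwards it passes a peak of 4 to 7 N near 0.25 rad, and under about 0.1 rad it jumps to 0 by itself and holds.
- clip_right_pad (a point): The same on the right clip, which behaves alike; shut, at y = -106, z = 38 mm in the box's frame.
- clip_left_hinge (a point): Middle of the left clip's hinge line (parallel to the box's x), at y = +104 mm, z = 76 mm in the box's frame. A wall cabinet hangs 0.46 m above the worktop from about x = 0.6 m on, so keep the wrist on the robot's side of it (lean it back if it comes near).
- clip_right_hinge (a point): The same for the right clip, at y = -104 mm, z = 76 mm.
- tomato_1_mid (a point): Centre of a red tomato, 65 mm, that lies behind the box. Leave it alone.
- lemon_1_mid (a point): Centre of a lemon, 71 x 53 x 51 mm, that lies behind the box. Leave it alone.
- fork_1_mid (a point): Middle of a steel fork, 196 mm long, 13 mm high, that lies in front of the box, roughly along it. Leave it alone.
- mug_1_mid (a point): Centre of a white mug, 82 x 112 x 94 mm, to the right of the box. Leave it alone.
There are look-alikes about, which are no part of the job. Of the things that look like the food_box, the largest one is meant.

How it is judged:
By the outcome, as a careful person would: the job done as asked, in the order asked, and still so for the second after the job is handed in, with the robot touching nothing.
It also fails if it takes over 38 s, if anything falls off the work surface, if the arm or the gripper's body presses on something with over 40 N, if the wrist force passes 120 N, or if a joint passes its speed limit or range.

## Working session

There is one attempt and no reset: what is moved stays moved. The work goes in short steps, Python scripts to look and compute and a tool call to move; the robot and the scene stay as the last step left them, time stands still between calls to the robot, and variables do not carry over. Pictures are saved under pics/ and viewed, at most 10 in all, crops included, and the job is handed in when it is done.

Besides the shell and the picture viewer there is one more tool, called by a JSON object that holds its "name" and its "arguments", one argument or row to a line. carry_out: Moves the arm, as the interface text tells. Its arguments: {"type":"object","properties":{"rows":{"type":"array"}},"required":["rows"]}

```bash
mkdir -p pics
python3 - <<'E'
from station import robot
import cv2,numpy as np
for n in ("scene","top"):
    im=robot.get_image(n); cv2.imwrite(f"pics/{n}0.png",im[:,:,::-1])
    m=robot.camera_model(n); print(n,np.round(m["mtx"],1).tolist(),np.round(m["dist_coeffs"],3),np.round(m["extrinsics"],3).tolist())
    for q in ("food_box","clip_left","clip_right","tomato_1_mid","lemon_1_mid","fork_1_mid","mug_1_mid"):
        print(q,[(round(d["confidence"],2),[int(v) for v in d["rect"]]) for d in robot.cut_out(q,n)])
s=robot.get_state();print(s)
E
```

```text
scene [[439.9, 0.0, 321.4], [0.0, 439.9, 235.6], [0.0, 0.0, 1.0]] [-0.072  0.     0.     0.     0.   ] [[-0.857, -0.515, 0.021, 0.382], [-0.263, 0.402, -0.877, 0.25], [0.443, -0.757, -0.48, 0.876], [0.0, 0.0, 0.0, 1.0]]
food_box [(0.87, [205, 259, 325, 354]), (0.8, [338, 207, 388, 241]), (0.7, [311, 239, 373, 275])]
clip_left [(0.88, [201, 323, 251, 354]), (0.65, [284, 255, 322, 277]), (0.51, [364, 252, 371, 272])]
clip_right [(0.79, [287, 256, 327, 280])]
tomato_1_mid [(0.7, [287, 319, 330, 372]), (0.59, [224, 273, 254, 293])]
lemon_1_mid [(0.85, [199, 300, 222, 322])]
fork_1_mid [(0.75, [286, 320, 331, 365])]
mug_1_mid [(0.78, [350, 178, 377, 210])]
top [[592.7, 0.0, 324.9], [0.0, 592.7, 236.7], [0.0, 0.0, 1.0]] [-0.178  0.     0.     0.     0.   ] [[-0.374, -0.927, -0.002, 0.093], [-0.744, 0.302, -0.596, 0.476], [0.554, -0.221, -0.803, 1.467], [0.0, 0.0, 0.0, 1.0]]
food_box [(0.72, [180, 254, 294, 319])]
clip_left [(0.84, [182, 288, 203, 316])]
clip_right [(0.68, [270, 256, 294, 285])]
tomato_1_mid [(0.65, [234, 240, 257, 263])]
lemon_1_mid [(0.71, [200, 257, 216, 275])]
fork_1_mid [(0.6, [228, 314, 280, 341])]
mug_1_mid [(0.58, [416, 174, 441, 190]), (0.37, [179, 256, 289, 323])]
{'time_s': 0.8, 'joints': array([-1.43536145e+00,  1.30392104e-01,  1.48816955e+00, -1.55088719e-05,
        1.52298029e+00, -8.53836829e-02]), 'joint_velocities': array([ 4.09049960e-05,  1.21865770e-04, -1.63986981e-03, -7.52629884e-04,
        1.14801916e-03,  6.91347138e-04]), 'joint_torque': array([ 1.88641148e-03, -5.69247258e+01, -5.00834298e+01,  2.04415041e-04,
        1.20946454e-03, -2.03972195e-05]), 'ee_pos': array([ 0.13144645, -0.58544977,  0.24831368]), 'orientation': array([ 3.12241286e+00,  3.46152217e-01, -2.23321797e-05]), 'ft_force': array([ 0.31006442,  0.35359446, -0.27721265]), 'wrist_torque': array([-0.00687058, -0.00294394,  0.01843274]), 'finger_force': 0.0, 'opening': 0.08518525102146485}
```

View pics/scene0.png

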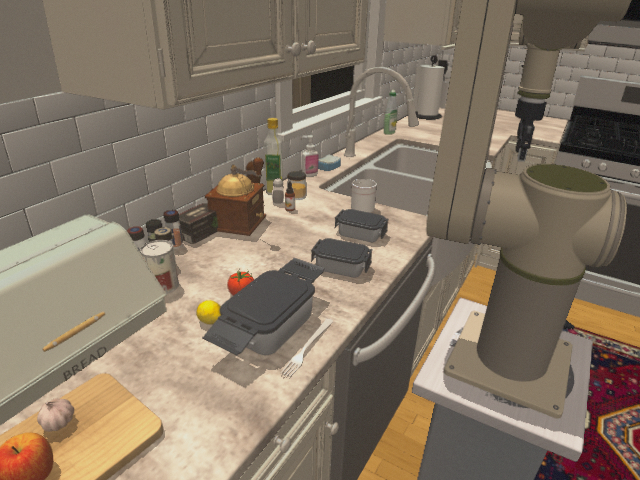

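View pics/top0.png

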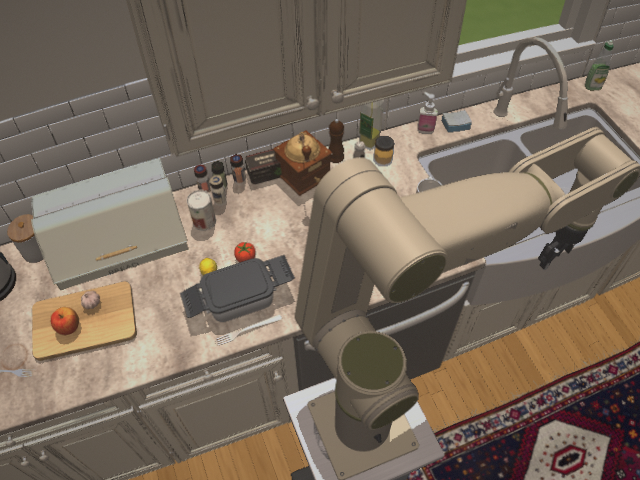

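The scene picture shows three look-alike boxes, at about (265,305), (342,257) and (362,225). The nearest one at (265,305) is the largest. It has both clips standing out, the tomato and lemon behind it and the fork in front, so it fits the description. In the top picture it is at (237,288). I'll confirm with one enlarged crop of each view.

Run:
```python
import cv2
a=cv2.imread("pics/scene0.png")[245:375,190:340]; cv2.imwrite("pics/c1.png",cv2.resize(a,None,fx=4.5,fy=4.5,interpolation=cv2.INTER_CUBIC))
a=cv2.imread("pics/top0.png")[235:345,170:305]; cv2.imwrite("pics/c2.png",cv2.resize(a,None,fx=5,fy=5,interpolation=cv2.INTER_CUBIC))
```

```text
(no output)
```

View pics/c1.png

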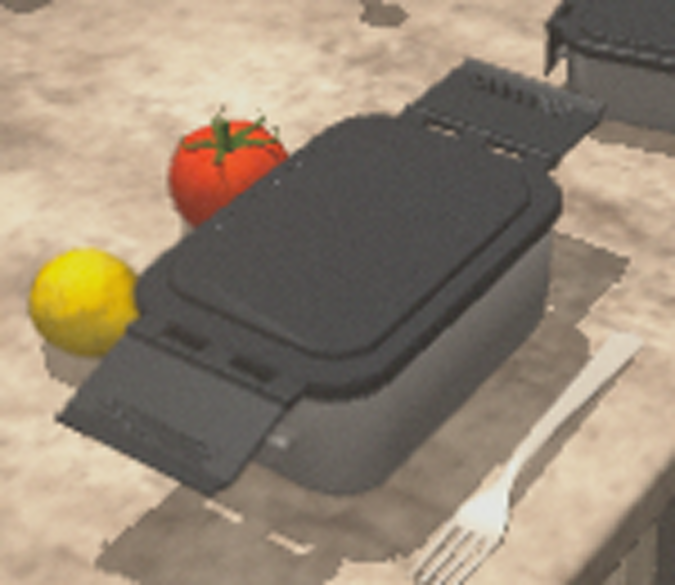

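View pics/c2.png

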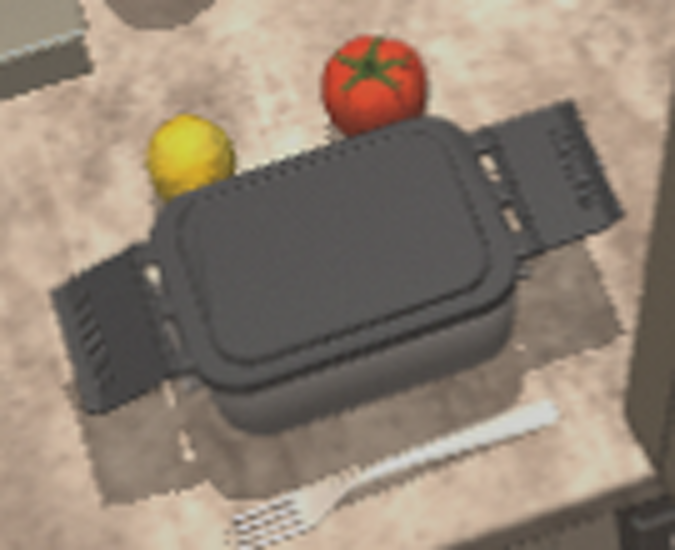

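The crops confirm it. The big box has both wings standing out, with clip_left towards the lower left (free edge at crop (58,418)-(212,495)) and clip_right at the upper right ((468,60)-(605,105)). The medium box is only just visible at the top right. Next I fit the pose.

```bash
cat > h.py <<'E'
import numpy as np,cv2
from scipy.optimize import least_squares
from scipy.spatial.transform import Rotation as R
from station import robot
def proj(n,P):
    m=robot.camera_model(n);E=m["extrinsics"]
    return cv2.projectPoints(np.asarray(P,float),cv2.Rodrigues(E[:3,:3])[0],E[:3,3],m["mtx"],np.array(m["dist_coeffs"]))[0][:,0]
def wing(s,a,d=.052,off=0,w=.045):  # box frame points +x,-x
    y=.104+d*np.sin(a)+off*np.cos(a); z=.076-d*np.cos(a)+off*np.sin(a)
    return [[w,s*y,z],[-w,s*y,z]]
def world(p,P):
    return R.from_euler('z',p[2]).apply(np.array(P))+[p[0],p[1],0]
def pts(p):
    return world(p,wing(1,p[3])+wing(-1,p[4])+wing(1,p[3],0)+wing(-1,p[4],0))
E
python3 - <<'E'
from h import *
sc=np.array([(58,418),(212,495),(468,60),(605,105),(140,325),(300,398),(405,110),(553,170)])
tp=np.array([(52,290),(98,413),(572,100),(622,213),(150,245),(195,378),(480,130),(525,255)])
sc=(sc+.5)/4.5-.5+[190,245]; tp=(tp+.5)/5-.5+[170,235]
w=np.array([1]*4+[.5]*4)[:,None]
f=lambda p:np.r_[((proj("scene",pts(p))-sc)*w).ravel(),((proj("top",pts(p))-tp)*w).ravel()]
r=least_squares(f,[.55,.25,0,1.3,1.3],loss="soft_l1")
print(np.round(r.x,3),r.cost);print(np.round(f(r.x).reshape(2,8,2),1).tolist())
np.save("p.npy",r.x)
print(np.round(pts(r.x),3).tolist())
# other things on the plane
for q,z in (("tomato_1_mid",.032),("lemon_1_mid",.025),("fork_1_mid",.006),("mug_1_mid",.05)):
    for n in("top",):
        robot.get_image(n)
        for d in robot.cut_out(q,n)[:1]:
            c=np.argwhere(d["pixels"]).mean(0)[::-1]
            g=least_squares(lambda v:(proj(n,[[v[0],v[1],z]])[0]-c),[.6,.2]).x; print(q,np.round(g,3),d["confidence"])
E
```

```text
[0.472 0.173 0.009 1.277 1.606] 9.363545374074608
[[[-0.6, -0.5], [1.9, 0.5], [-1.2, -0.6], [0.8, 0.4], [-1.0, -0.1], [-0.5, 0.0], [0.2, -0.5], [0.3, -1.3]], [[0.2, -0.4], [-0.7, 1.4], [-0.2, -0.7], [1.0, 1.3], [-1.7, -0.0], [-1.8, -0.2], [0.5, -0.3], [1.4, -0.3]]]
[[0.516, 0.327, 0.061], [0.426, 0.326, 0.061], [0.519, 0.017, 0.078], [0.429, 0.016, 0.078], [0.516, 0.277, 0.076], [0.426, 0.276, 0.076], [0.518, 0.069, 0.076], [0.428, 0.068, 0.076]]
tomato_1_mid [0.486 0.174] 0.65
lemon_1_mid [0.597 0.231] 0.73
fork_1_mid [0.367 0.179] 0.55
mug_1_mid [ 0.622 -0.503] 0.68
```

{"name": "carry_out", "arguments": {
  "rows": [
    [-1,[465,-515,28],[0,0,-78]],
    [-1,[465,-515,28],[0,0,-78]],
    [-1,[465,-515,28],[0,0,-78]],
    [-1,[465,-515,28],[0,0,-78]],
    [-1,[465,-515,28],[0,0,-78]],
    [-1,[465,-515,28],[0,0,-78]],
    [-1,[465,-515,28],[0,0,-78]],
    [-1,[465,-515,28],[0,0,-78]],
    [-1,[465,-515,28],[0,0,-78]],
    [-1,[465,-515,28],[0,0,-78]],
    [-1,[465,-515,28],[0,0,-78]],
    [-1,[465,-515,28],[0,0,-78]]
  ]
}}

```text
time_s: 2.2
ee_pos: [0.3775, -0.1485, 0.2285]
orientation: [2.2, 2.241, 0.001]
ft_force: [1.2, -1.2, 0.1]
opening: -0.0
finger_force: 0.0
```

{"name": "carry_out", "arguments": {
  "rows": [
    [-1,[165,90,8],[0,0,0]],
    [-1,[165,90,8],[0,0,0]],
    [-1,[165,90,8],[0,0,0]],
    [-1,[165,90,8],[0,0,0]],
    [-1,[165,90,8],[0,0,0]],
    [-1,[165,90,8],[0,0,0]],
    [-1,[165,90,8],[0,0,0]],
    [-1,[165,90,8],[0,0,0]]
  ]
}}

```text
time_s: 2.87
ee_pos: [0.4648, 0.0154, 0.2201]
orientation: [2.208, 2.235, -0.001]
ft_force: [-0.2, -1.1, -0.1]
opening: -0.0
finger_force: 0.0
```

Run:
```python
from h import *
s=robot.get_state();print(s["ee_pos"],s["orientation"],s["ft_force"],s["joints"])
im=robot.get_image("wrist")[:,:,::-1].copy()
p=np.load("p.npy")
T=s["ee_pos"]+R.from_rotvec(s["orientation"]).apply([0,0,.017])
for u in proj("wrist",np.vstack([pts(p),T[None]])): cv2.circle(im,tuple(int(v) for v in u),3,(0,0,255),1)
cv2.imwrite("pics/w1.png",im)
```

```text
[0.46477866 0.01543566 0.22009439] [ 2.20818970e+00  2.23461184e+00 -8.27059645e-04] [-0.22310792 -1.0679532  -0.10873489] [-7.68210820e-02 -2.28365687e-01  1.88665816e+00 -4.04575941e-04
  1.48363899e+00 -8.86800159e-02]
```

View pics/w1.png

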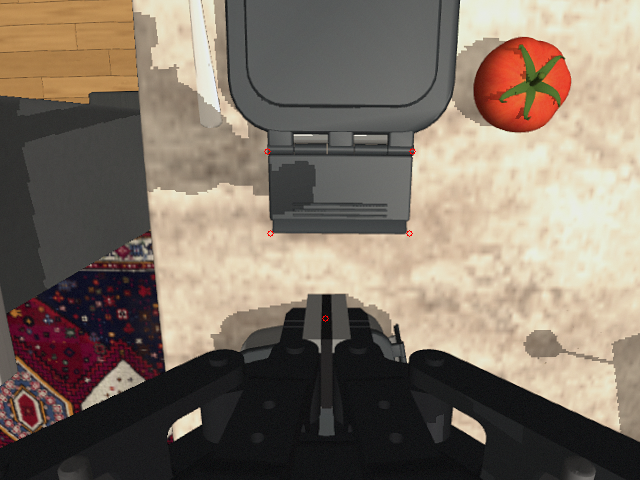

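The projected wing corners match the picture to within about 2 mm: hinge at row 150, free edge at row 233. The shut fingertip is at (325,318), and a smaller box's top shows below the gripper. Now I descend to fold the right clip.

{"name": "carry_out", "arguments": {
  "rows": [
    [-1,[4,8,40],[0,0,0]],
    [-1,[4,8,80],[0,0,0]],
    [-1,[4,8,110],[0,0,0]],
    [-1,[4,8,118],[0,0,0]],
    [-1,[4,8,126],[0,0,0]],
    [-1,[4,8,134],[0,0,0]],
    [-1,[4,8,142],[0,0,0]],
    [-1,[4,8,150],[0,0,0]],
    [-1,[4,8,158],[0,0,0]]
  ]
}}

```text
time_s: 3.67
ee_pos: [0.4742, 0.0196, 0.0629]
orientation: [2.208, 2.232, 0.003]
ft_force: [-0.1, 0.2, 0.7]
opening: 0.0004
finger_force: 0.2
```

{"name": "carry_out", "arguments": {
  "rows": [
    [-1,[0,0,8],[0,0,0]],
    [-1,[1,0,15],[0,0,0]],
    [-1,[6,0,17],[0,0,0]],
    [-1,[11,0,17],[0,0,0]],
    [-1,[15,0,17],[0,0,0]],
    [-1,[18,0,17],[0,0,0]],
    [-1,[20,0,17],[0,0,0]],
    [-1,[20,0,17],[0,0,0]]
  ]
}}

```text
time_s: 4.33
ee_pos: [0.4731, 0.0404, 0.0456]
orientation: [2.208, 2.235, 0.001]
ft_force: [0.5, 0.6, 0.3]
opening: 0.0001
finger_force: 0.0
```

Run:
```python
from h import *
im=robot.get_image("scene")[215:345,220:360,::-1]
im2=robot.get_image("wrist")[:,:,::-1]
cv2.imwrite("pics/s2.png",np.hstack([cv2.resize(im,(400,371),interpolation=cv2.INTER_CUBIC),cv2.resize(im2,(400,371))]))
```

```text
(no output)
```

View pics/s2.png

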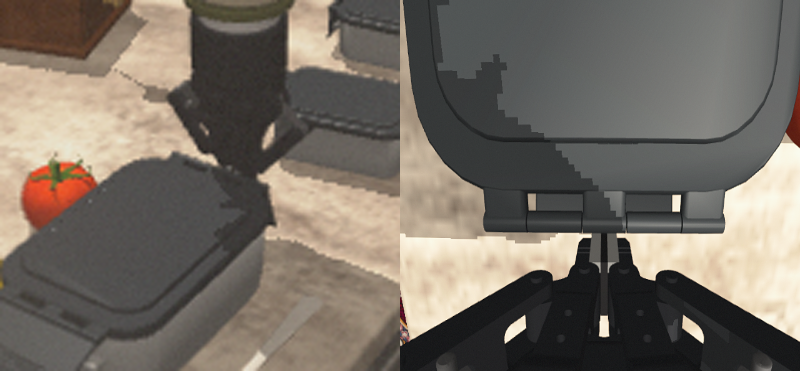

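The wing is folded down: it is hidden under the hinge barrels and the fingers are just outside it. Now I push it in slowly.

{"name": "carry_out", "arguments": {
  "rows": [
    [-1,[1,0,0],[0,0,0]],
    [-1,[2,0,0],[0,0,0]],
    [-1,[3,0,0],[0,0,0]],
    [-1,[4,0,0],[0,0,0]],
    [-1,[4,0,0],[0,0,0]]
  ]
}}

```text
time_s: 4.85
ee_pos: [0.4728, 0.0435, 0.0452]
orientation: [2.208, 2.234, -0.001]
ft_force: [-0.2, -3.4, 0.6]
opening: 0.0002
finger_force: 1.5
```

{"name": "carry_out", "arguments": {
  "rows": [
    [-1,[1,0,0],[0,0,0]],
    [-1,[2,0,0],[0,0,0]],
    [-1,[2,0,0],[0,0,0]]
  ]
}}

```text
time_s: 5.1
ee_pos: [0.4727, 0.0458, 0.0451]
orientation: [2.209, 2.234, -0.0]
ft_force: [0.6, -4.9, 0.1]
opening: 0.0001
finger_force: 1.4
```

{"name": "carry_out", "arguments": {
  "rows": [
    [-1,[1,0,0],[0,0,0]],
    [-1,[2,0,0],[0,0,0]],
    [-1,[2,0,0],[0,0,0]]
  ]
}}

```text
time_s: 5.35
ee_pos: [0.4726, 0.0481, 0.0451]
orientation: [-2.209, -2.234, -0.0]
ft_force: [1.1, -2.0, 0.6]
opening: 0.0002
finger_force: 0.8
```

{"name": "carry_out", "arguments": {
  "rows": [
    [-1,[1,0,0],[0,0,0]],
    [-1,[2,0,0],[0,0,0]],
    [-1,[2,0,0],[0,0,0]]
  ]
}}

```text
time_s: 5.6
ee_pos: [0.4726, 0.0502, 0.0451]
orientation: [-2.208, -2.234, -0.0]
ft_force: [0.2, -1.1, -0.3]
opening: 0.0003
finger_force: 0.3
```

{"name": "carry_out", "arguments": {
  "rows": [
    [-1,[1,0,0],[0,0,0]],
    [-1,[1,0,0],[0,0,0]]
  ]
}}

```text
time_s: 5.77
ee_pos: [0.4725, 0.0511, 0.0451]
orientation: [-2.208, -2.234, -0.0]
ft_force: [0.1, -0.3, -0.2]
opening: -0.0002
finger_force: 0.1
```

{"name": "carry_out", "arguments": {
  "rows": [
    [-1,[1,0,0],[0,0,0]],
    [-1,[1,0,0],[0,0,0]]
  ]
}}

```text
time_s: 5.93
ee_pos: [0.4726, 0.0521, 0.0451]
orientation: [-2.209, -2.234, -0.0]
ft_force: [-0.2, 0.3, 1.0]
opening: 0.0001
finger_force: 0.0
```

{"name": "carry_out", "arguments": {
  "rows": [
    [-1,[1,0,0],[0,0,0]],
    [-1,[1,0,0],[0,0,0]]
  ]
}}

```text
time_s: 6.1
ee_pos: [0.4726, 0.053, 0.0451]
orientation: [-2.209, -2.234, -0.0]
ft_force: [-0.1, 0.2, 0.5]
opening: -0.0001
finger_force: 0.0
```

{"name": "carry_out", "arguments": {
  "rows": [
    [-1,[1,0,0],[0,0,0]],
    [-1,[1,0,0],[0,0,0]]
  ]
}}

```text
time_s: 6.27
ee_pos: [0.4726, 0.054, 0.0452]
orientation: [-2.209, -2.234, -0.0]
ft_force: [1.0, -0.2, -0.4]
opening: 0.0001
finger_force: 0.0
```

{"name": "carry_out", "arguments": {
  "rows": [
    [-1,[1,0,0],[0,0,0]],
    [-1,[1,0,0],[0,0,0]]
  ]
}}

```text
time_s: 6.43
ee_pos: [0.4726, 0.0546, 0.0451]
orientation: [2.208, 2.234, -0.001]
ft_force: [-0.5, -2.3, 0.4]
opening: -0.0
finger_force: 0.0
```

The force peaked at about 5 N, fell to zero as the clip snapped, and then firm contact came at the flat position, so the right clip is shut. I back off, rise and cross to the left end.

{"name": "carry_out", "arguments": {
  "rows": [
    [-1,[-10,0,0],[0,0,0]],
    [-1,[-30,0,-5],[0,0,0]],
    [-1,[-30,0,-45],[0,0,0]],
    [-1,[-30,0,-85],[0,0,0]],
    [-1,[-20,0,-115],[0,0,0]],
    [-1,[20,0,-125],[0,0,0]],
    [-1,[60,0,-125],[0,0,0]],
    [-1,[100,0,-125],[0,0,0]],
    [-1,[140,0,-125],[0,0,0]],
    [-1,[180,0,-125],[0,0,0]],
    [-1,[220,0,-125],[0,0,0]],
    [-1,[260,0,-125],[0,0,0]]
  ]
}}

```text
time_s: 7.43
ee_pos: [0.4695, 0.3163, 0.1702]
orientation: [2.209, 2.234, 0.001]
ft_force: [1.0, -0.1, 0.3]
opening: -0.0002
finger_force: 0.0
```

{"name": "carry_out", "arguments": {
  "rows": [
    [-1,[14,0,0],[0,0,0]],
    [-1,[14,0,0],[0,0,0]]
  ]
}}

```text
time_s: 7.6
ee_pos: [0.469, 0.3315, 0.1699]
orientation: [-2.204, -2.238, -0.001]
ft_force: [0.8, -0.1, 0.0]
opening: 0.0004
finger_force: 0.0
```

Run:
```python
from h import *
s=robot.get_state();print(s["ee_pos"],s["orientation"],s["joints"])
im=robot.get_image("wrist")[:,:,::-1].copy(); im2=robot.get_image("scene")[240:370,190:340,::-1]
p=np.load("p.npy")
T=s["ee_pos"]+R.from_rotvec(s["orientation"]).apply([0,0,.017])
for u in proj("wrist",np.vstack([pts(p),T[None]])): cv2.circle(im,tuple(int(v) for v in u),3,(0,0,255),1)
cv2.imwrite("pics/w3.png",np.hstack([cv2.resize(im,(400,300)),cv2.resize(im2,(346,300))]))
```

```text
[0.46900626 0.33150859 0.16994657] [-2.20407394e+00 -2.23754423e+00 -7.02609052e-04] [5.25487948e-01 1.10827497e-01 1.65407659e+00 9.11855584e-04
 1.37646990e+00 5.10241029e-01]
```

View pics/w3.png

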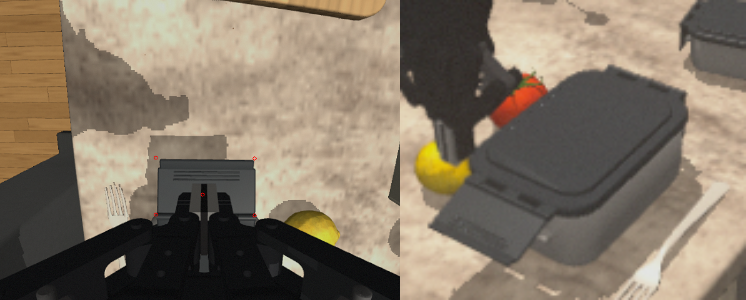

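The right wing no longer sticks out, and the box and the other things haven't moved. The left wing's free edge is within 2 mm of the prediction, and the tip is above its outer part. I descend.

{"name": "carry_out", "arguments": {
  "rows": [
    [-1,[-4,3,40],[0,0,0]],
    [-1,[-4,3,70],[0,0,0]],
    [-1,[-4,3,80],[0,0,0]],
    [-1,[-4,3,88],[0,0,0]],
    [-1,[-4,3,96],[0,0,0]],
    [-1,[-4,3,104],[0,0,0]],
    [-1,[-4,3,112],[0,0,0]],
    [-1,[-4,3,119],[0,0,0]],
    [-1,[-5,3,124],[0,0,0]],
    [-1,[-5,3,124],[0,0,0]]
  ]
}}

```text
time_s: 8.53
ee_pos: [0.4719, 0.3235, 0.045]
orientation: [-2.208, -2.234, 0.002]
ft_force: [0.3, -0.2, -0.6]
opening: 0.0005
finger_force: 0.1
```

{"name": "carry_out", "arguments": {
  "rows": [
    [-1,[-5,0,0],[0,0,0]],
    [-1,[-10,0,0],[0,0,0]],
    [-1,[-14,0,0],[0,0,0]],
    [-1,[-18,0,0],[0,0,0]],
    [-1,[-20,0,0],[0,0,0]],
    [-1,[-20,0,0],[0,0,0]]
  ]
}}

```text
time_s: 9.03
ee_pos: [0.4731, 0.3037, 0.0467]
orientation: [-2.209, -2.233, -0.002]
ft_force: [-0.3, 1.3, 1.5]
opening: -0.0002
finger_force: 0.9
```

{"name": "carry_out", "arguments": {
  "rows": [
    [-1,[-1,0,0],[0,0,0]],
    [-1,[-2,0,0],[0,0,0]],
    [-1,[-2,0,0],[0,0,0]]
  ]
}}

```text
time_s: 9.28
ee_pos: [0.4731, 0.3021, 0.0464]
orientation: [2.209, 2.234, 0.002]
ft_force: [0.8, 4.2, 0.5]
opening: -0.0002
finger_force: 1.7
```

{"name": "carry_out", "arguments": {
  "rows": [
    [-1,[-1,0,0],[0,0,0]],
    [-1,[-2,0,0],[0,0,0]],
    [-1,[-2,0,0],[0,0,0]]
  ]
}}

```text
time_s: 9.53
ee_pos: [0.4729, 0.2996, 0.0461]
orientation: [2.209, 2.234, -0.0]
ft_force: [1.5, 3.8, 0.4]
opening: 0.0003
finger_force: 1.2
```

{"name": "carry_out", "arguments": {
  "rows": [
    [-1,[-1,0,0],[0,0,0]],
    [-1,[-2,0,0],[0,0,0]],
    [-1,[-2,0,0],[0,0,0]]
  ]
}}

```text
time_s: 9.78
ee_pos: [0.4727, 0.2973, 0.0459]
orientation: [2.209, 2.234, -0.001]
ft_force: [0.5, -0.0, 0.1]
opening: 0.0002
finger_force: 0.4
```

{"name": "carry_out", "arguments": {
  "rows": [
    [-1,[-1,0,0],[0,0,0]],
    [-1,[-1,0,0],[0,0,0]]
  ]
}}

```text
time_s: 9.95
ee_pos: [0.4726, 0.2963, 0.0459]
orientation: [2.209, 2.234, -0.001]
ft_force: [0.3, 0.2, -0.3]
opening: -0.0001
finger_force: 0.1
```

{"name": "carry_out", "arguments": {
  "rows": [
    [-1,[-1,0,0],[0,0,0]],
    [-1,[-1,0,0],[0,0,0]]
  ]
}}

```text
time_s: 10.12
ee_pos: [0.4726, 0.2954, 0.0459]
orientation: [-2.209, -2.234, 0.001]
ft_force: [0.2, -1.1, -0.5]
opening: 0.0002
finger_force: 0.0
```

{"name": "carry_out", "arguments": {
  "rows": [
    [-1,[-1,0,0],[0,0,0]],
    [-1,[-1,0,0],[0,0,0]]
  ]
}}

```text
time_s: 10.28
ee_pos: [0.4727, 0.2945, 0.046]
orientation: [2.209, 2.234, -0.001]
ft_force: [-0.8, -0.0, -0.3]
opening: 0.0002
finger_force: 0.0
```

{"name": "carry_out", "arguments": {
  "rows": [
    [-1,[-1,0,0],[0,0,0]],
    [-1,[-1,0,0],[0,0,0]]
  ]
}}

```text
time_s: 10.45
ee_pos: [0.4728, 0.2937, 0.0461]
orientation: [-2.209, -2.234, 0.0]
ft_force: [-0.5, 0.3, -0.6]
opening: -0.0001
finger_force: 0.0
```

{"name": "carry_out", "arguments": {
  "rows": [
    [-1,[-1,0,0],[0,0,0]],
    [-1,[-1,0,0],[0,0,0]]
  ]
}}

```text
time_s: 10.62
ee_pos: [0.4729, 0.2935, 0.0462]
orientation: [-2.208, -2.233, -0.002]
ft_force: [0.9, 4.5, -1.0]
opening: -0.0002
finger_force: 0.0
```

Contact came at the flat position here too, after the force had dropped to zero. I retreat and look.

{"name": "carry_out", "arguments": {
  "rows": [
    [-1,[10,0,0],[0,0,0]],
    [-1,[30,0,-5],[0,0,0]],
    [-1,[35,0,-45],[0,0,0]],
    [-1,[35,0,-85],[0,0,0]],
    [-1,[35,-20,-120],[0,0,0]],
    [-1,[35,-40,-150],[0,0,0]],
    [-1,[35,-60,-180],[0,0,0]],
    [-1,[35,-60,-200],[0,0,0]],
    [-1,[35,-60,-200],[0,0,0]]
  ]
}}

```text
time_s: 11.37
ee_pos: [0.4137, 0.3291, 0.2526]
orientation: [2.206, 2.234, 0.014]
ft_force: [-0.1, 0.6, 1.7]
opening: -0.0001
finger_force: 0.0
```

Run:
```python
from h import *
a=robot.get_image("scene")[240:370,190:340,::-1]; b=robot.get_image("top")[235:345,170:305,::-1]
cv2.imwrite("pics/e.png",np.hstack([cv2.resize(a,(400,347),interpolation=cv2.INTER_CUBIC),cv2.resize(b,(400,347),interpolation=cv2.INTER_CUBIC)]))
print(robot.get_state()["ft_force"])
```

```text
[-0.2570101  -0.31715414  0.35203333]
```

View pics/e.png

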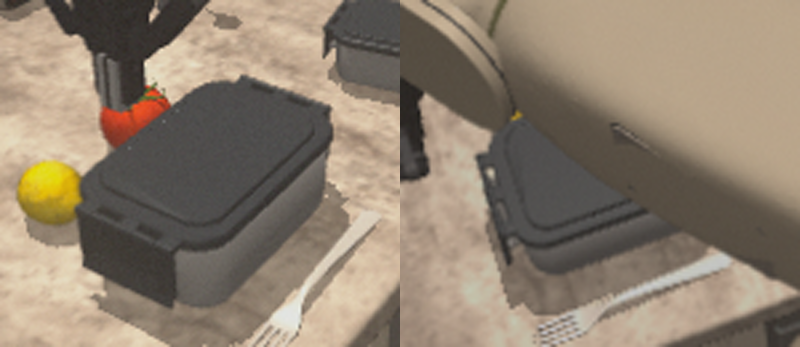

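The left clip hangs flat against the end, at about (130,255) in the left crop. The right clip is folded away, and the box, fork, lemon and tomato are in place. I hand in.

```bash
python3 -c "
from station import robot
print(robot.hand_in())"
```

```text
the job is handed in; nothing more can be done
None
```

Both clips are snapped shut and flat against the ends of the box, and the job is handed in. It took about 11.5 s, no reading went above about 5 N, and the box, tomato, lemon and fork had not visibly moved. The mug was not in the last picture, but the arm never went near it.

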